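# Fit the blade rotor of a bowl cutter and hold it home

## Robot

A 6-joint arm with a two-finger parallel gripper is mounted at the origin on the work surface. World frame = base frame: x ahead of the robot, y to its left, z up, the work surface at z = 0. Lengths are in m, angles in rad, forces in N, time in s.
With the tool pointing down it reaches from about 0.35 to 0.85 m from the base axis. Payload 8.1 kg.
Tool frame: the origin (TCP) lies at the very end of the fingers, on their centre line; the grasp point (between the pads) lies 19 mm behind it; z points along the fingers, y is the direction in which the jaws open and shut (so a half turn about z gives the same grasp; the last joint's range is limited). The gripper opens to 93 mm and grips with 3 to 60 N. Pads are 15 mm wide; open, the fingers measure 128 mm over their backs; the gripper's body (75 mm by 188 mm) begins 65 mm behind the grasp point.
Start: joints at [-1.419, 0.13, 1.488, -0, 1.523, -0.085], TCP at [0.141, -0.583, 0.219] pointing down, gripper open.
Joint ranges: [-2.96, 2.96], [-0.89, 2.26], [0.02, 2.5], [-1.34, 4.48], [0, 2.73], [-2.66, 2.66]. Speed limits (rad/s): [2.39, 2.39, 2.79, 3.14, 3.14, 3.14].

## Interface

Orientations are given as a unit quaternion [w, x, y, z].
In Python, from bench import ctrl, imaging gives the robot as it stands.
- The arm moves only by the tool play_rows, never from a script. Its argument "moves" is one flat list of numbers, 7 for each row, row after row: the finger opening in mm, from 0 to 93, then the shift along the tool's x, y, z in mm, then the turn, a rotation vector about the tool's x, y, z in degrees. In form: [fingers, x, y, z, rx, ry, rz, fingers, x, y, z, rx, ry, rz, ...]. A call has 1 to 10 rows; each row is the pose to reach, as a shift and turn from the pose measured when the call began, along the tool's axes at that moment; what a row does not reach only later rows make up. A row lasts 1/8 s, in which the tool goes at most 62.5 mm and 10.7 degrees, less where a joint would pass 70% of its speed; a pose out of reach is approached as far as the arm can. A call with a gripper value outside its range is refused whole. The fingers move at their own pace and stop on an object; the grip force is fixed at half the most. Time passes only in rows, so rows that repeat a pose let the fingers close. It gives the time, the measured TCP pose, the force and the opening at its end, in the units of the state.
- ctrl.read_state(): the state, without advancing time (a new reading comes with each control period).
- imaging.camera(name): name is "scene" or "side" or "wrist"; returns the picture (384x512x3 uint8, red, green, blue); there is no depth.
- imaging.camera_params(name): a dict with "mtx" (3x3 intrinsics, pixels), "eye" and "orientation" of the camera in the world; the wrist camera has in their place "T_tool_cam" (4x4, takes a point from camera to tool coordinates, whose origin is the TCP and whose axes are the flange's). Camera axes: x right, y up, looking along -z (the intrinsics and any distortion apply to the point x, -y, -z); pixel columns grow to the right and rows downward; lengths in m; the calibration is good to about 2 mm. The wrist camera is an equidistant fisheye: a pixel r from the principal point sees the ray r / f radians off the axis. A picture is of the moment at which its call begins: read the wrist's pose just before it. camera_params takes no time and is no camera call.
- ctrl.sign_off(): hands the job in, once; it reports no verdict.
Trained networks look in the newest picture that a camera, given by its name, has taken for a name from the list of things; names that differ only in an ending like _2 or _b are one class to them, and where a whole thing is asked for, a point or a joint stands for the part that bears it (a point fixed in the world has none). Each returns a list of dicts, best first, with "confidence" (0 to 1); they miss things now and then, are a little off and sometimes report something else, mostly with a low value. They report only what shows in the picture. A call takes as long as a camera call. They do not tell look-alikes from the thing itself.
- imaging.search_frame(camera, label): "box" ([centre column, centre row, width, height] as shares, 0 to 1, of the picture: columns of its width, rows of its height, round what is visible of it).
- imaging.place_of(camera, label): "xy" ([column, row] as shares, 0 to 1, of the picture: columns of its width, rows of its height: a listed point, or the origin of a listed thing).
The state is a dict: "time": time; "joint_positions": joint angles; "qvel": joint speeds; "joint_efforts": joint torques, N m; "position": TCP position; "eef_rot": TCP orientation; "contact_force": force on the tool from outside, world axes, zero at the start; "moment": the same for the moment, N m; "opening": opening from 0.0 (shut) to 1.0 (fully open).
Only numpy, scipy, OpenCV 4.12 (cv2) and the standard library are available. Lean on these libraries where they do the work, as an engineer would, in place of code of your own. Each camera call takes 0.05 s, during which the arm holds its last target. There are 200 camera calls.

## Task

Fit the blade rotor to the bowl cutter: take it from the cutting board by the grip bar on its top, lower it upright into the bowl over the drive shaft, turn it until the splines mesh, and push it down fully home against the sprung shaft seal. Finish while still gripping the rotor and pressing it fully home, so that the shaft lock can be closed by a colleague; let go, it would spring up again. Never tip the rotor over, and leave the knife, the jar and the glass of cutlery where they are.

Things in the scene. Friction and masses are not known exactly. Their poses are not given: they have to be found in the camera images.
- rotor_grip (a point): Centre of the grip bar on top of the rotor, on the rotor's axis, 104 mm above its underside. The bar has flat sides: 46 mm long, 16 mm thick, 40 mm tall (84 to 124 mm above the underside). Axes are the rotor's: x along the bar's length, y across its thickness (squeeze along y), z up. Rotor about 0.5 kg; it starts upright on the board.
- rotor_foot (a point): Centre of the underside of the rotor's hub; same axes as rotor_grip, 104 mm below it. The hub is a grey plastic column 44 mm across, 72 mm tall, tapering to 26 mm at the bar. Inside: a plain bore 33 mm across, 30 mm deep, then, 30 to 54 mm up, six inner splines with six grooves between; the grooves lie along the rotor's +x axis and every 60 degrees from it.
- rotor_hub (a point): A point on the rotor's axis 40 mm above its underside, same axes. Two curved steel blades stick out from the hub, one 9 mm and one 40 mm above the underside, sweeping a circle of 90 mm radius; keep the fingers up at the grip bar.
- shaft_top (a point): On the axis of the upright drive shaft in the bowl, at the top of its six steel splines, 55 mm above seat. Axes turn with the shaft: z up, a spline along +x and every 60 degrees. Splines 5 mm wide, 30 mm across the tips, chamfered, 27 to 55 mm above the seat; below, plain and 30 mm across; above, a nose 19 mm across, 8 mm long. The shaft is stiff to turn (0.5 N m).
- seat (a point): Centre of the flat boss top (47 mm across) in the bowl floor, where the hub's underside rests when fully home, 89 mm above the table. Axes are the machine's. Splines mesh when the rotor's x axis makes a multiple of 60 degrees with the shaft's (play about 5 degrees each way); out of mesh the rotor stops on the spline tops, underside 25 mm above the seat.
- bowl_rim (a point): Centre of the mouth of the round steel bowl (204 mm across inside), level with its rim, 190 mm above the table. x points from the machine's front to its motor. The machine is fixed: under the bowl a grey deck 250 mm square, 75 mm high; behind it (+x) a motor housing 185 mm deep, 250 mm wide, 169 mm high.
- seal (a joint): How far the sprung black seal ring round the foot of the shaft is pressed down, in m: 0 free (ring top 6 mm above the seat), 0.006 flush with the seat. It pushes up with 8 N when free and 14 N when flush, more than the rotor's weight, so a further push of 8 to 10 N brings the rotor fully home, and it rises if released.
- board: White cutting board, 320 x 270 x 20 mm, fixed flat on the table; origin at the centre of its underside. The rotor stands on its near part.
- knife: Boning knife with a black handle, 250 mm long, lying on the far part of the board; origin at its middle, on its underside. To be left alone.
- jar: Preserve jar with a metal lid, 68 mm across, 95 mm tall, standing on the table between the board and the machine, on the robot's side; origin at the centre of its underside. To be left alone.
- tumbler: Clear tumbler with table cutlery standing in it, 76 mm across, 170 mm tall overall, on the table between the board and the machine, on the side away from the robot; origin at the centre of its underside. To be left alone.
Mind the look-alikes: they are no part of the job. Of the things like the part that bears rotor_grip, leave any that is orange; of the rest the smaller one is meant.

How it is judged:
On the way, in this order (a step that is already met when the one before it is completed fails the run):
1. the rotor is gripped and lifted off the board (height (world z) of rotor_foot above 0.06 m and contact force between the fingers and rotor above 1 N), for 0.1 s.
2. the splines have meshed: the rotor, upright on the shaft, is sliding down over it (z of rotor_foot in the frame of seat below 0.018 m and horizontal distance between rotor_foot and seat below 0.005 m), for 0.05 s.
At the end, for the whole second after the job is handed in: Through the last second the rotor sits meshed on the shaft, underside at most 2.5 mm above the seat and within 4 mm of its centre, upright within 3.5 degrees, the seal pressed down more than 3 mm, and the fingers still hold the rotor (over 2 N) (z of rotor_foot in the frame of seat below 0.0025 m and horizontal distance between rotor_foot and seat below 0.004 m and angle between rotor_foot's own z axis and vertical below 0.06 rad and value of joint seal above 0.003 m and contact force between the fingers and rotor above 2 N); the arm keeps its last pose, push and grip.
It fails at once if the rotor is tipped over (angle between rotor_foot's own z axis and vertical above 0.6 rad).
It fails at once if the knife is moved (distance of knife from where it was at the start of the episode above 0.03 m).
It fails at once if the jar is moved or knocked over (distance of jar from where it was at the start of the episode above 0.03 m).
It fails at once if the glass of cutlery is moved or knocked over (distance of tumbler from where it was at the start of the episode above 0.03 m).
It also fails if it takes over 48 s, if anything falls off the work surface, if the arm or the gripper's body presses on something with over 40 N, if the wrist force passes 120 N, or if a joint passes its speed limit or range.

## Working session

There is one attempt and no reset: what is moved stays moved. The work goes in short steps, Python scripts to look and compute and a tool call to move; the robot and the scene stay as the last step left them, time stands still between calls to the robot, and variables do not carry over. Pictures are saved under pics/ and viewed, about 8 in all and at most 12, crops included, and the job is handed in when it is done.

Besides the shell and the picture viewer there is one more tool, called after "Request:" as name(argument=value, ...) on one line, values as JSON. play_rows: Moves the arm, as the interface text tells. Its arguments: {"type":"object","properties":{"moves":{"type":"array","items":{"type":"number"}}},"required":["moves"]}

```bash
ls; mkdir -p pics
cat > h.py <<'E'
import numpy as np, cv2
from bench import ctrl, imaging
from scipy.spatial.transform import Rotation as R
def save(img,n): cv2.imwrite('pics/'+n,cv2.cvtColor(img,cv2.COLOR_RGB2BGR))
E
python3 - <<'E'
from h import *
ims=[]
for c in ("scene","side","wrist"):
    im=imaging.camera(c); np.save(c+'.npy',im); ims.append(im)
    p=imaging.camera_params(c); print(c,p)
    for l in ("rotor_grip","rotor_foot","shaft_top","seat","bowl_rim","jar","tumbler","board"):
        r=imaging.place_of(c,l); print(l,[(np.round(np.array(d["xy"])*[512,384],1).tolist(),round(d["confidence"],2)) for d in r])
save(np.hstack(ims[:2])[:, :], 'a.png')
im=np.hstack(ims[:2]); save(cv2.resize(im,(800,300)),'a.png')
s=ctrl.read_state();print(s)
E
```

```text
pics
scene {'mtx': array([[383.89995925,   0.        , 259.6628395 ],
       [  0.        , 383.89995925, 193.01562926],
       [  0.        ,   0.        ,   1.        ]]), 'eye': array([ 1.13087593, -0.46765132,  0.88843703]), 'orientation': array([0.82757247, 0.34886907, 0.16997133, 0.40561548])}
rotor_grip [([172.6, 235.2], 0.81), ([330.6, 289.7], 0.77), ([102.8, 177.1], 0.69)]
rotor_foot [([327.8, 311.0], 0.85), ([181.3, 259.1], 0.67), ([116.7, 213.6], 0.66), ([215.0, 304.9], 0.18)]
shaft_top [([321.6, 160.8], 0.64)]
seat [([320.4, 174.6], 0.97)]
bowl_rim [([321.2, 146.8], 0.62)]
jar [([237.7, 210.5], 0.86)]
tumbler [([290.8, 255.3], 0.69), ([179.4, 249.8], 0.57), ([321.8, 145.2], 0.41)]
board [([193.4, 268.4], 0.73)]
side {'mtx': array([[439.93366392,   0.        , 261.09115746],
       [  0.        , 439.93366392, 181.97028877],
       [  0.        ,   0.        ,   1.        ]]), 'eye': array([-0.2146141 ,  0.83167433,  1.07804897]), 'orientation': array([-0.3346481 , -0.15866713,  0.39249327,  0.84189336])}
rotor_grip [([320.8, 156.2], 0.91), ([216.6, 147.1], 0.73), ([403.4,
[... 957 characters left out ...]
 'joint_positions': array([-1.41938417e+00,  1.30401208e-01,  1.48821677e+00, -9.72305591e-06,
        1.52296708e+00, -8.54238021e-02]), 'qvel': array([ 1.41467997e-03, -9.25470690e-04, -2.51450516e-03,  5.83822027e-05,
        4.29032878e-04,  1.45753598e-03]), 'joint_efforts': array([-9.74048853e-04, -5.59758139e+01, -4.92049026e+01,  7.66686257e-02,
        2.29062571e-02, -1.28349691e-05]), 'position': array([ 0.1407824 , -0.58325852,  0.21862528]), 'eef_rot': array([ 3.95868192e-06,  9.92996753e-01,  1.18141645e-01, -4.72795267e-06]), 'contact_force': array([ 0.37674611, -0.46287277,  1.12543297]), 'moment': array([ 0.03729685, -0.02047635, -0.06338691]), 'opening': 1.0003032286219398}
```

View pics/a.png

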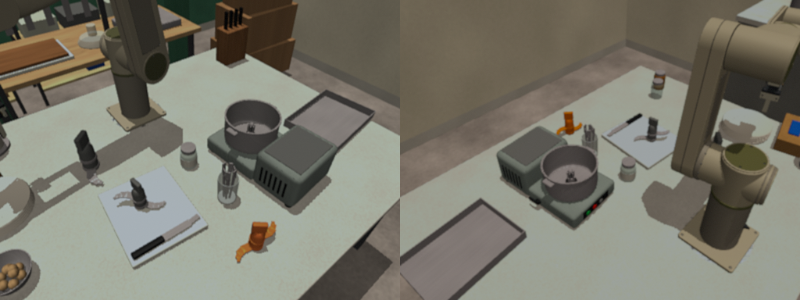

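The scene view shows a grey rotor on the board at about (173,235), an orange one at (331,290), and a third grey one (or the gripper) at (103,177). I'll triangulate these and crop them closely.

```bash
cat >> h.py <<'E'
def ray(c,uv,T=None):
    p=imaging.camera_params(c);K=p['mtx']
    x=(uv[0]-K[0,2])/K[0,0];y=(uv[1]-K[1,2])/K[1,1]
    if c=='wrist':
        th=np.hypot(x,y); s=np.sin(th)/th if th>1e-9 else 1
        d=np.array([x*s,-y*s,-np.cos(th)]); M=T@p['T_tool_cam']
        return M[:3,3],M[:3,:3]@d
    d=np.array([x,-y,-1.]); q=p['orientation']
    d=R.from_quat(np.r_[q[1:],q[0]]).apply(d); return p['eye'],d/np.linalg.norm(d)
def tri(rs):
    A=np.zeros((3,3));b=np.zeros(3)
    for o,d in rs:
        P=np.eye(3)-np.outer(d,d);A+=P;b+=P@o
    X=np.linalg.solve(A,b)
    return X,[np.linalg.norm((np.eye(3)-np.outer(d,d))@(X-o)) for o,d in rs]
def onz(r,z): o,d=r; return o+d*(z-o[2])/d[2]
def toolT():
    s=ctrl.read_state();q=s['eef_rot'];T=np.eye(4);T[:3,:3]=R.from_quat(np.r_[q[1:],q[0]]).as_matrix();T[:3,3]=s['position'];return T
E
python3 - <<'E'
from h import *
np.set_printoptions(precision=4,suppress=True)
S=lambda a,b:tri([ray('scene',a),ray('side',b)])
for n,a,b in [('grip',(172.6,235.2),(320.8,156.2)),('foot',(181.3,259.1),(321.8,182.2)),('orange',(330.6,289.7),(216.6,147.1)),('third',(102.8,177.1),(403.4,178.1)),
 ('shaft',(321.6,160.8),(216.8,219.7)),('seat',(320.4,174.6),(217.5,229.3)),('rim',(321.2,146.8),(215.1,207.6)),('jar',(237.7,210.5),(289.6,223.3)),('tumb',(290.8,255.3),(243.7,197.2)),('board',(193.4,268.4),(311.8,178.7))]:
    print(n,*S(a,b))
T=toolT()
print('wrist grip@.124',onz(ray('wrist',(22.5,73.3),T),.124),'foot@.0',onz(ray('wrist',(91.7,78.4),T),0.0),onz(ray('wrist',(91.7,78.4),T),0.02))
for z in(0.1,.124,.14):print('third sc',z,onz(ray('scene',(102.8,177.1)),z), onz(ray('scene',(116.7,213.6)),0))
a=np.load('scene.npy');w=np.load('wrist.npy')
c=cv2.resize(a[140:300,70:230],(400,400),interpolation=3); d=cv2.resize(a[90:190,270:370],(400,400),interpolation=3)
b=np.zeros((600,800,3),np.uint8); b[:300,:400]=cv2.resize(w,(400,300)); b[:300,400:]=cv2.resize(a[90:190,260:380],(400,300),interpolation=3);
s=np.load('side.npy')
b[300:,:400]=cv2.resize(a[160:280,75:235],(400,300),interpolation=3); b[300:,400:]=cv2.resize(s[100:220,280:440],(400,300),interpolation=3)
save(b,'b.png')
E
```

```text
grip [ 0.5098 -0.2533  0.1272] [np.float64(0.008841991960552445), np.float64(0.00884199196055229)]
foot [ 0.4979 -0.2482  0.011 ] [np.float64(0.0015209266583785575), np.float64(0.001520926658378715)]
orange [ 0.8534 -0.0425  0.1066] [np.float64(1.806970664305833e-05), np.float64(1.806970664305944e-05)]
third [ 0.2186 -0.3157  0.1518] [np.float64(0.007484466389595207), np.float64(0.007484466389595356)]
shaft [0.533  0.2399 0.1409] [np.float64(0.0022107621153649995), np.float64(0.0022107621153650346)]
seat [0.5397 0.2358 0.0916] [np.float64(0.0020429037706497515), np.float64(0.002042903770649675)]
rim [0.5295 0.2395 0.1925] [np.float64(0.0063824410754816764), np.float64(0.006382441075481738)]
jar [ 0.4442 -0.0097  0.0054] [np.float64(0.008276653334955926), np.float64(0.00827665333495585)]
tumb [ 0.6653  0.0059 -0.0022] [np.float64(0.001589468091250772), np.float64(0.001589468091250797)]
board [ 0.5413 -0.2386  0.0085] [np.float64(0.0011214613802276471), np.float64(0.0011214613802275368)]
wrist grip@.124 [ 0.2093 -0.2999  0.124 ] foot@.0 [ 0.2111 -0.3214 -0.    ] [ 0.2112 -0.3342  0.02  ]
third sc 0.1 [ 0.1447 -0.3093  0.1   ] [ 0.212  -0.3202  0.    ]
third sc 0.124 [ 0.1747 -0.3142  0.124 ] [ 0.212  -0.3202  0.    ]
third sc 0.14 [ 0.1948 -0.3174  0.14  ] [ 0.212  -0.3202  0.    ]
```

View pics/b.png

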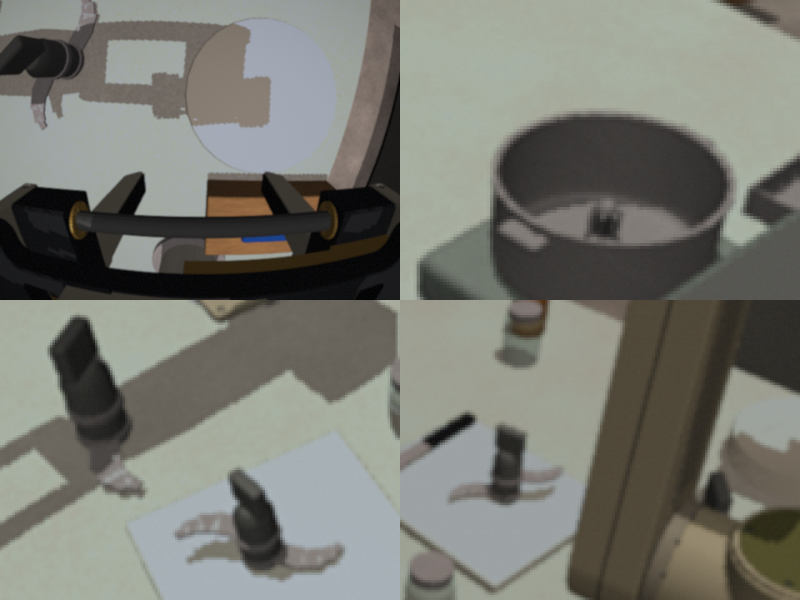

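Candidates in the scene view:
- Grey rotor on the board at (173,235), grip height about 0.125 m.
- Taller grey one standing on the table at (103,177), grip height about 0.15 m.
- Orange one at (331,290).

I choose the small grey one on the board, near (0.50, -0.25). The close crop confirms it. Next I move above it.

Request:
play_rows(moves=[93, 50, -20, -60, 0, 0, 0, 93, 430, -240, -60, 0, 0, 0, 93, 430, -240, -60, 0, 0, 0, 93, 430, -240, -60, 0, 0, 0, 93, 430, -240, -60, 0, 0, 0, 93, 430, -240, -60, 0, 0, 0, 93, 430, -240, -60, 0, 0, 0, 93, 430, -240, -60, 0, 0, 0, 93, 430, -240, -60, 0, 0, 0, 93, 430, -240, -60, 0, 0, 0])

```text
time: 2.6
position: [0.5027, -0.2487, 0.2785]
eef_rot: [0.0, 0.993, 0.119, -0.0]
contact_force: [-0.1, 0.6, -0.1]
opening: 1.001
```

Run:
```python
from h import *
np.set_printoptions(precision=4,suppress=True)
T=toolT(); im=imaging.camera('wrist'); np.save('w2.npy',im); np.save('T2.npy',T)
print(T, ctrl.read_state()['joint_positions'])
for l,z in (("rotor_grip",.124),("rotor_hub",.06),("rotor_foot",.02)):
    for d in imaging.place_of('wrist',l):
        uv=np.array(d['xy'])*[512,384]; print(l,uv,d['confidence'],onz(ray('wrist',uv,T),z))
save(im,'c.png')
```

```text
[[ 0.9716  0.2364 -0.0005  0.5027]
 [ 0.2364 -0.9716 -0.0002 -0.2487]
 [-0.0005  0.0001 -1.      0.2785]
 [ 0.      0.      0.      1.    ]] [-0.5525  0.0068  1.5093 -0.0007  1.6259  0.7812]
rotor_grip [269.9776 173.6064] 0.91 [ 0.5076 -0.2598  0.124 ]
rotor_hub [270.2848 162.816 ] 0.78 [ 0.5084 -0.2623  0.06  ]
rotor_hub [259.4816 334.6176] 0.65 [ 0.2174 -0.3183  0.06  ]
rotor_foot [268.4928 158.016 ] 0.98 [ 0.5077 -0.2612  0.02  ]
rotor_foot [260.5056 314.9184] 0.95 [ 0.23   -0.3171  0.02  ]
rotor_foot [101.12   159.7824] 0.56 [ 0.4466 -0.0018  0.02  ]
rotor_foot [270.2848 162.0096] 0.42 [ 0.5026 -0.2651  0.02  ]
```

View pics/c.png

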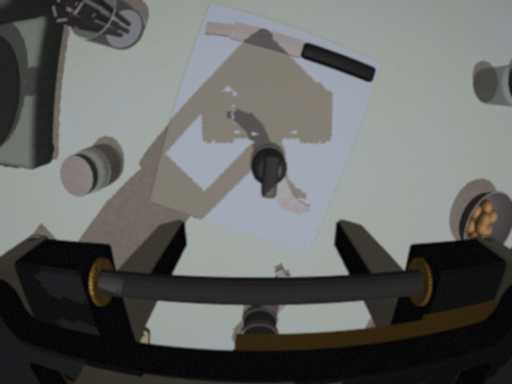

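Run:
```python
from h import *
im=np.load('w2.npy')[135:210,225:325]
save(cv2.resize((255*(im/255.)**.5).astype(np.uint8),(800,600),interpolation=2),'d.png')
```

```text
(no output)
```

View pics/d.png

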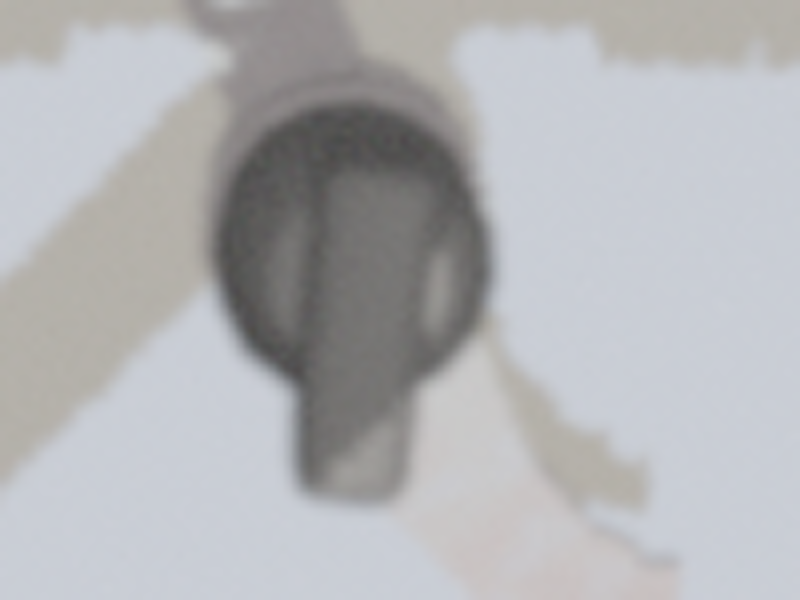

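The bar's top face runs from crop (380,172) to (352,492), nearly along the tool's x axis.

Run:
```python
from h import *
np.set_printoptions(precision=4,suppress=True)
T=np.load('T2.npy')
P=[onz(ray('wrist',(225+x/8-.5+.06,135+y/8-.44),T),.144) for x,y in ((380,172),(352,492))]
print(P,np.linalg.norm(P[1]-P[0]),(P[0]+P[1])/2,'tool frame dir',np.degrees(np.arctan2(*(T[:3,:3].T@(P[0]-P[1]))[[1,0]])))
c=np.r_[(P[0]+P[1])/2];print('tool delta',T[:3,:3].T@(c-T[:3,3]), T[:3,:3].T@(np.array([.5076,-.26,.144])-T[:3,3]))
```

```text
[array([ 0.5302, -0.2556,  0.144 ]), array([ 0.4879, -0.2626,  0.144 ])] 0.04290246756773473 [ 0.5091 -0.2591  0.144 ] tool frame dir 4.383782988148767
tool delta [0.0038 0.0116 0.1345] [0.0022 0.0121 0.1345]
```

Bar yaw is about 9.4° in world. Before grasping I'll look at the shaft splines from above, since the held rotor would hide them.

Request:
play_rows(moves=[93, 148, -465, -20, 0, 0, 0, 93, 148, -465, -20, 0, 0, 0, 93, 148, -465, -20, 0, 0, 0, 93, 148, -465, -20, 0, 0, 0, 93, 148, -465, -20, 0, 0, 0, 93, 148, -465, -20, 0, 0, 0, 93, 148, -465, -20, 0, 0, 0, 93, 148, -465, -20, 0, 0, 0, 93, 148, -465, -20, 0, 0, 0, 93, 148, -465, -20, 0, 0, 0])

```text
time: 4.05
position: [0.5375, 0.2348, 0.2983]
eef_rot: [0.0, 0.993, 0.117, -0.0]
contact_force: [0.5, -1.2, -1.0]
opening: 1.003
```

Run:
```python
from h import *
np.set_printoptions(precision=4,suppress=True)
T=toolT(); im=imaging.camera('wrist'); np.save('w3.npy',im); np.save('T3.npy',T)
print(T)
for l,z in (("shaft_top",.144),("seat",.089),("bowl_rim",.19)):
    for d in imaging.place_of('wrist',l):
        uv=np.array(d['xy'])*[512,384]; print(l,uv,d['confidence'],onz(ray('wrist',uv,T),z))
        if l=='shaft_top': u=uv.astype(int)
b=np.zeros((400,800,3),np.uint8)
b[:300,:400]=cv2.resize(im,(400,300))
c=im[u[1]-25:u[1]+25,u[0]-25:u[0]+25]; print(u)
b[:,400:]=cv2.resize((255*(c/255.)**.6).astype(np.uint8),(400,400),interpolation=2)
save(b,'e.png')
```

```text
[[ 0.9728  0.2315 -0.0005  0.5375]
 [ 0.2315 -0.9728 -0.0011  0.2348]
 [-0.0007  0.0009 -1.      0.2983]
 [ 0.      0.      0.      1.    ]]
shaft_top [254.4128 179.4816] 0.8 [0.532  0.2387 0.144 ]
seat [254.9248 171.1872] 0.79 [0.5295 0.2384 0.089 ]
bowl_rim [256.512 194.304] 0.58 [0.5293 0.2353 0.19  ]
[254 179]
```

View pics/e.png

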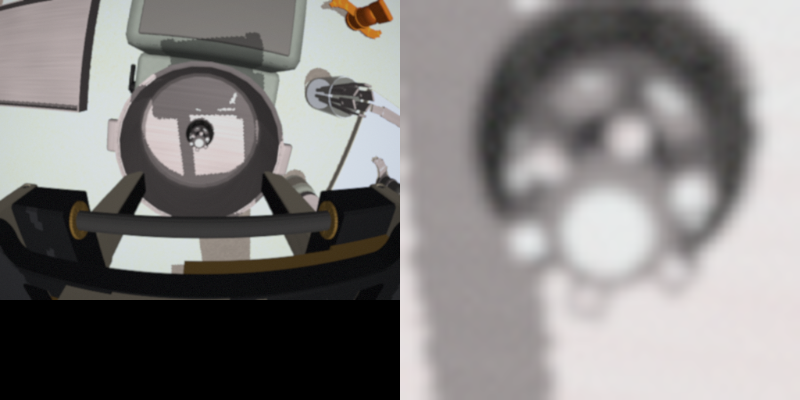

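The shaft shows clearly: nose at about crop (608,232) and six spline tops around it. I'll fit centre and phase.

Run:
```python
from h import *
np.set_printoptions(precision=4,suppress=True)
T=np.load('T3.npy')
q=[(228,137),(292,192),(276,272),(190,300),(127,240),(140,165)]
W=np.array([onz(ray('wrist',(229+x/8-.44,154+y/8-.44),T),.144)[:2] for x,y in q])
c=W.mean(0); r=W-c; a=np.degrees(np.arctan2(r[:,1],r[:,0]))
print(c,np.linalg.norm(r,axis=1),a, a%60)
ph=np.degrees(np.angle(np.exp(6j*np.radians(a)).mean()))/6
print('spline phase mod60',ph%60)
n=onz(ray('wrist',(229+208/8-.44,154+232/8-.44),T),.152); print('nose',n)
# multi camera triangulation of shaft top
print(tri([ray('scene',(321.6,160.8)),ray('side',(216.8,219.7)),ray('wrist',(254.4,179.5),T)]))
```

```text
[0.5306 0.2381] [0.0118 0.0121 0.0122 0.0122 0.0118 0.0121] [   0.2144  -58.7839 -116.3719 -179.4119  118.8057   64.7956] [ 0.2144  1.2161  3.6281  0.5881 58.8057  4.7956]
spline phase mod60 1.535192980276585
nose [0.5306 0.2381 0.152 ]
(array([0.5324, 0.2395, 0.1413]), [np.float64(0.0015942455604822997), np.float64(0.0028878785269987875), np.float64(0.0014227075448804557)])
```

Request:
play_rows(moves=[93, -143, 474, 50, 0, 0, 4, 93, -143, 474, 50, 0, 0, 4, 93, -143, 474, 50, 0, 0, 4, 93, -143, 474, 50, 0, 0, 4, 93, -143, 474, 50, 0, 0, 4, 93, -143, 474, 50, 0, 0, 4, 93, -143, 474, 50, 0, 0, 4, 93, -143, 474, 50, 0, 0, 4, 93, -143, 474, 50, 0, 0, 4, 93, -143, 474, 50, 0, 0, 4])

```text
time: 5.5
position: [0.507, -0.2602, 0.2489]
eef_rot: [-0.0, 0.997, 0.08, -0.0]
contact_force: [0.0, 0.1, 0.2]
opening: 0.997
```

Run:
```python
from h import *
np.set_printoptions(precision=4,suppress=True)
T=toolT(); im=imaging.camera('wrist'); print(T)
for l,z in (("rotor_grip",.124),("rotor_hub",.06),("rotor_foot",.02)):
    for d in imaging.place_of('wrist',l)[:1]:
        uv=np.array(d['xy'])*[512,384]; w=onz(ray('wrist',uv,T),z);print(l,uv,d['confidence'],w,T[:3,:3].T@(w-T[:3,3]))
        if l=='rotor_grip': u=uv.astype(int)
print(u);c=im[u[1]-40:u[1]+40,u[0]-50:u[0]+50]
save(cv2.resize((255*(c/255.)**.5).astype(np.uint8),(800,640)[:1]+(600,),interpolation=2),'f.png')
```

```text
[[ 0.9872  0.1597 -0.0001  0.507 ]
 [ 0.1597 -0.9872  0.     -0.2602]
 [-0.0001 -0.0001 -1.      0.2489]
 [ 0.      0.      0.      1.    ]]
rotor_grip [259.2768 180.7104] 0.82 [ 0.5087 -0.2602  0.124 ] [0.0017 0.0002 0.1249]
rotor_hub [259.1232 167.808 ] 0.72 [ 0.5088 -0.2599  0.06  ] [ 0.0019 -0.0001  0.1889]
rotor_foot [259.6864 163.2   ] 0.86 [ 0.5071 -0.2608  0.02  ] [0.     0.0006 0.2289]
[259 180]
```

View pics/f.png

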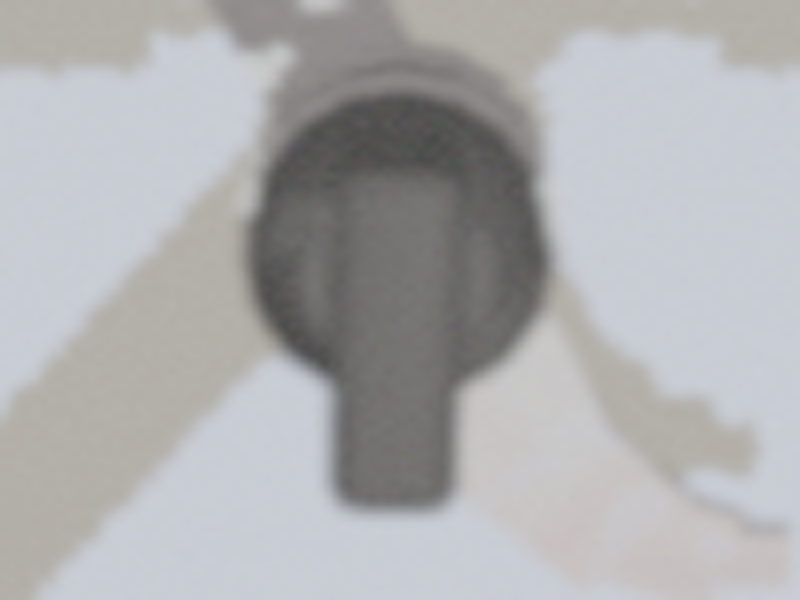

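The bar is upright in the crop, centred at (398,340) and aligned with the jaws. Descend and close.

Request:
play_rows(moves=[93, 1.5, 0, 60, 0, 0, 0, 93, 1.5, 0, 110, 0, 0, 0, 93, 1.5, 0, 142, 0, 0, 0, 93, 1.5, 0, 142, 0, 0, 0, 0, 1.5, 0, 142, 0, 0, 0, 0, 1.5, 0, 142, 0, 0, 0, 0, 1.5, 0, 142, 0, 0, 0, 0, 1.5, 0, 142, 0, 0, 0, 0, 1.5, 0, 142, 0, 0, 0, 0, 1.5, 0, 142, 0, 0, 0])

```text
time: 6.95
position: [0.5095, -0.2585, 0.1073]
eef_rot: [0.0, 0.997, 0.082, 0.0]
contact_force: [0.1, -0.0, 0.2]
opening: 0.403
```

Still closing.

Request:
play_rows(moves=[0, 0, 0, 0, 0, 0, 0, 0, 0, 0, 0, 0, 0, 0, 0, 0, 0, 0, 0, 0, 0, 0, 0, 0, 0, 0, 0, 0])

```text
time: 7.45
position: [0.5094, -0.2584, 0.1072]
eef_rot: [0.0, 0.997, 0.082, 0.0]
contact_force: [0.7, -0.3, 0.2]
opening: 0.169
```

Request:
play_rows(moves=[0, 0, 0, -20, 0, 0, 0, 0, 0, 0, -60, 0, 0, 0, 0, 0, 0, -110, 0, 0, 0, 0, 0, 0, -160, 0, 0, 0, 0, 0, 0, -210, 0, 0, 0, 0, 0, 0, -213, 0, 0, 0, 0, 0, 0, -213, 0, 0, 0])

```text
time: 8.32
position: [0.5091, -0.2581, 0.3196]
eef_rot: [0.0, 0.997, 0.082, -0.0]
contact_force: [-0.2, -0.6, -5.8]
opening: 0.172
```

Run:
```python
from h import *
np.set_printoptions(precision=4,suppress=True)
T=toolT(); s=ctrl.read_state(); print(T,s['opening'],s['contact_force'],s['moment'],s['joint_positions'])
print('bowl delta tool',T[:3,:3].T@(np.array([.5308,.2382,T[2,3]])-T[:3,3]),'yaw',np.degrees(np.arctan2(T[1,0],T[0,0])))
a=imaging.camera('scene');b=imaging.camera('side');w=imaging.camera('wrist')
c=np.hstack([cv2.resize(x,(400,300)) for x in(a,b)]); d=np.zeros_like(c);d[:,:400]=cv2.resize(w,(400,300))
save(np.vstack([c,d]),'g.png')
```

```text
[[ 0.9866  0.1633 -0.0002  0.5091]
 [ 0.1633 -0.9866 -0.0001 -0.2581]
 [-0.0002  0.0001 -1.      0.3196]
 [ 0.      0.      0.      1.    ]] 0.17194573574727998 [-0.157  -0.6007 -5.7544] [-0.0319  0.0549 -0.0131] [-0.559   0.032   1.41   -0.0002  1.6998  0.8477]
bowl delta tool [ 0.1025 -0.4861 -0.    ] yaw 9.399064792915516
```

View pics/g.png

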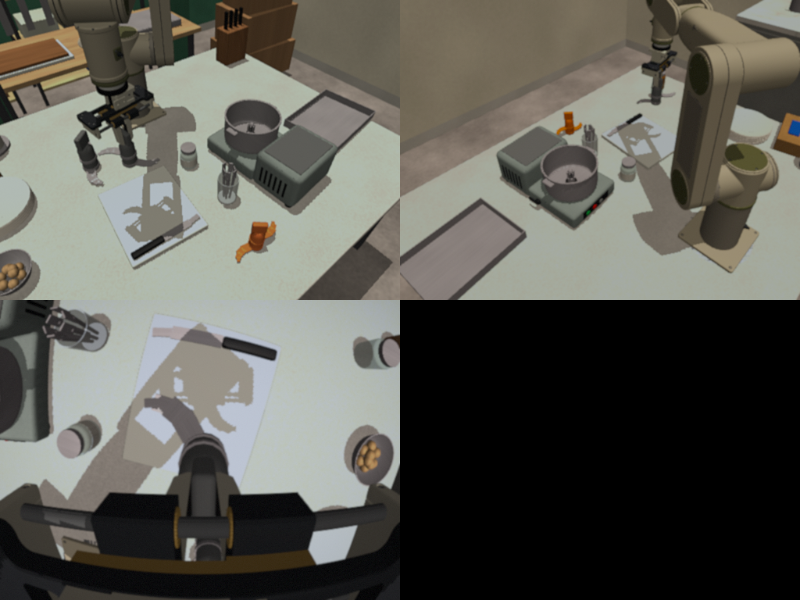

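Request:
play_rows(moves=[0, 4, -20, 0, 0, 0, 0, 0, 13, -60, 0, 0, 0, 2, 0, 25, -120, 0, 0, 0, 4, 0, 38, -180, 0, 0, 0, 6, 0, 51, -240, 0, 0, 0, 8, 0, 63, -300, 0, 0, 0, 8, 0, 76, -360, 0, 0, 0, 8, 0, 89, -420, 0, 0, 0, 8, 0, 98, -465, 0, 0, 0, 8, 0, 102.5, -486, 0, 0, 0, 8])

```text
time: 9.72
position: [0.5285, 0.2416, 0.3169]
eef_rot: [-0.001, 1.0, 0.014, -0.003]
contact_force: [-1.5, -1.0, -4.7]
opening: 0.168
```

Request:
play_rows(moves=[0, 0, 0, 0, 0, 0, 0, 0, 0, 0, 0, 0, 0, 0])

```text
time: 9.98
position: [0.5281, 0.2408, 0.3162]
eef_rot: [-0.0, 1.0, 0.014, -0.004]
contact_force: [-0.4, -1.5, -4.7]
opening: 0.17
```

```bash
cat > chk.py <<'E'
from h import *
np.set_printoptions(precision=4,suppress=True)
T=toolT(); s=ctrl.read_state(); print(T,s['time'],s['opening'],s['contact_force'],s['moment'])
print('bowl delta tool',T[:3,:3].T@(np.array([.5308,.2382,T[2,3]])-T[:3,3]),'yaw',np.degrees(np.arctan2(T[1,0],T[0,0])))
for c in('scene','side','wrist'):imaging.camera(c)
for l,o in(('rotor_grip',.017),('rotor_foot',-.087),('rotor_hub',-.047)):
    rs=[]
    for c in('scene','side','wrist'):
        ds=imaging.place_of(c,l); z=T[2,3]+o
        ws=[(onz(ray(c,np.array(d['xy'])*[512,384],T),z),d) for d in ds]
        ws=[w for w in ws if np.linalg.norm((w[0]-T[:3,3])[:2])<.04]
        if ws: print(l,c,ws[0][0][:2]-T[:2,3],ws[0][1]['confidence']); rs.append(ray(c,np.array(ws[0][1]['xy'])*[512,384],T))
    if len(rs)>1: X,e=tri(rs);print(' tri rel TCP',X-T[:3,3],np.array(e))
E
python3 chk.py
```

```text
[[ 0.9996  0.0274 -0.0071  0.5281]
 [ 0.0274 -0.9996  0.0008  0.2408]
 [-0.0071 -0.001  -1.      0.3162]
 [ 0.      0.      0.      1.    ]] 9.975 0.16968582496077161 [-0.3983 -1.538  -4.7207] [-0.012  -0.0071 -0.0127]
bowl delta tool [ 0.0026  0.0027 -0.    ] yaw 1.5677491760247197
rotor_grip scene [ 0.0022 -0.0048] 0.97
rotor_grip side [-0.0013  0.007 ] 0.59
rotor_grip wrist [-0.0019 -0.0004] 0.69
 tri rel TCP [-0.0011  0.0014  0.0141] [0.0019 0.0042 0.0027]
rotor_foot scene [-0.0139  0.0114] 0.95
rotor_foot wrist [-0.0024 -0.0014] 0.56
 tri rel TCP [-0.0001 -0.0021 -0.0743] [0.0018 0.0018]
rotor_hub scene [-0.0008  0.0042] 0.79
rotor_hub side [ 0.002  -0.0071] 0.84
 tri rel TCP [ 0.001  -0.0026 -0.0433] [0.003 0.003]
```

Request:
play_rows(moves=[0, 3.5, 2.7, 0, 0, 0.4, 0, 0, 3.5, 2.7, 20, 0, 0.4, 0, 0, 3.5, 2.7, 40, 0, 0.4, 0, 0, 3.5, 2.7, 51, 0, 0.4, 0, 0, 3.5, 2.7, 51, 0, 0.4, 0, 0, 3.5, 2.7, 51, 0, 0.4, 0])

```text
time: 11.32
position: [0.532, 0.2391, 0.2664]
eef_rot: [-0.001, 1.0, 0.014, 0.001]
contact_force: [0.1, 0.2, -4.9]
opening: 0.172
```

```bash
python3 chk.py
python3 - <<'E'
from h import *
ims=[imaging.camera(c) for c in('scene','side')]
save(np.hstack([cv2.resize(ims[0][90:210,250:390],(400,343),interpolation=2),cv2.resize(ims[1][130:250,150:290],(400,343),interpolation=2)]),'i.png')
E
```

```text
[[ 0.9996  0.0276  0.0018  0.532 ]
 [ 0.0276 -0.9996  0.0022  0.2391]
 [ 0.0019 -0.0022 -1.      0.2664]
 [ 0.      0.      0.      1.    ]] 11.325 0.17159630000899223 [ 0.052   0.2429 -4.9281] [ 0.0034 -0.001   0.0024]
bowl delta tool [-0.0013  0.0009 -0.    ] yaw 1.5801925840257736
rotor_grip scene [-0.0009 -0.0065] 0.77
rotor_grip side [0.002  0.0073] 0.56
rotor_grip wrist [-0.0001  0.001 ] 0.63
 tri rel TCP [-0.0006  0.0015  0.0145] [0.0055 0.0063 0.0008]
rotor_foot scene [-0.0072  0.006 ] 0.8
rotor_foot side [-0.0075  0.0052] 0.61
rotor_foot wrist [-0.0028 -0.0021] 0.92
 tri rel TCP [-0.0046  0.0018 -0.0872] [0.0032 0.003  0.0042]
rotor_hub scene [-0.0123  0.0101] 0.63
rotor_hub side [-0.0011  0.0055] 0.87
 tri rel TCP [-0.0069  0.0072 -0.0425] [0.0023 0.0023]
```

View pics/i.png

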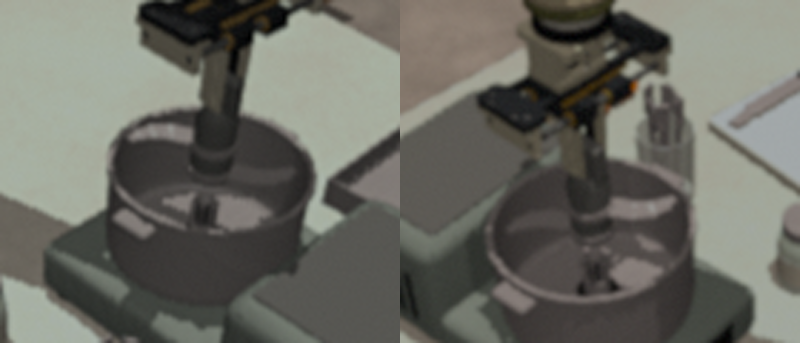

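The rotor hangs upright over the shaft in both views. Lower it until the bore is over the splines, then read the force.

Request:
play_rows(moves=[0, -1, 0.9, 15, 0, 0, 0, 0, -1, 0.9, 30, 0, 0, 0, 0, -1, 0.9, 42, 0, 0, 0, 0, -1, 0.9, 50, 0, 0, 0, 0, -1, 0.9, 55, 0, 0, 0, 0, -1, 0.9, 55, 0, 0, 0])

```text
time: 12.78
position: [0.5307, 0.2381, 0.2104]
eef_rot: [-0.001, 1.0, 0.014, 0.0]
contact_force: [0.9, 0.6, -5.6]
opening: 0.169
```

Request:
play_rows(moves=[0, 0, 0, 4, 0, 0, 0, 0, 0, 0, 8, 0, 0, 0, 0, 0, 0, 12, 0, 0, 0, 0, 0, 0, 15, 0, 0, 0, 0, 0, 0, 15, 0, 0, 0])

```text
time: 13.4
position: [0.531, 0.2383, 0.1952]
eef_rot: [-0.001, 1.0, 0.014, 0.001]
contact_force: [5.3, 2.0, -7.3]
opening: 0.172
```

No upward force below the spline-top level, so it has meshed. There's a side force of +5 N in x, so I ease that way and continue down.

Request:
play_rows(moves=[0, 0.5, -0.1, 3, 0, 0, 0, 0, 0.6, -0.2, 7, 0, 0, 0, 0, 0.6, -0.2, 11, 0, 0, 0, 0, 0.6, -0.2, 14, 0, 0, 0, 0, 0.6, -0.2, 14, 0, 0, 0])

```text
time: 14.02
position: [0.5315, 0.2385, 0.1819]
eef_rot: [-0.001, 1.0, 0.014, 0.001]
contact_force: [-2.5, -1.0, 3.0]
opening: 0.17
```

Request:
play_rows(moves=[0, -0.2, 0, 2, 0, 0, 0, 0, -0.2, 0, 4, 0, 0, 0, 0, -0.2, 0, 6, 0, 0, 0, 0, -0.2, 0, 6, 0, 0, 0, 0, -0.2, 0, 6, 0, 0, 0])

```text
time: 14.65
position: [0.5316, 0.2386, 0.1769]
eef_rot: [-0.001, 1.0, 0.014, 0.001]
contact_force: [-4.3, -1.9, 7.4]
opening: 0.171
```

Request:
play_rows(moves=[0, -0.3, 0, 1.5, 0, 0, 0, 0, -0.3, 0, 2.5, 0, 0, 0, 0, -0.3, 0, 2.5, 0, 0, 0, 0, -0.3, 0, 2.5, 0, 0, 0])

```text
time: 15.15
position: [0.5319, 0.2387, 0.1762]
eef_rot: [-0.001, 1.0, 0.014, 0.002]
contact_force: [-4.1, -2.9, 11.2]
opening: 0.171
```

Request:
play_rows(moves=[0, -0.5, 0.2, 2.5, 0, 0, 0, 0, -0.5, 0.2, 5, 0, 0, 0, 0, -0.5, 0.2, 5, 0, 0, 0, 0, -0.5, 0.2, 5, 0, 0, 0])

```text
time: 15.65
position: [0.5337, 0.2387, 0.176]
eef_rot: [-0.002, 1.0, 0.014, 0.005]
contact_force: [-6.5, -4.5, 23.6]
opening: 0.168
```

```bash
python3 chk.py
python3 - <<'E'
from h import *
ims=[imaging.camera(c) for c in('scene','side')]
save(np.hstack([cv2.resize(ims[0][90:210,250:390],(400,343),interpolation=2),cv2.resize(ims[1][130:250,150:290],(400,343),interpolation=2)]),'j.png')
E
```

```text
[[ 0.9996  0.0274  0.0106  0.5337]
 [ 0.0273 -0.9996  0.004   0.2387]
 [ 0.0107 -0.0037 -0.9999  0.176 ]
 [ 0.      0.      0.      1.    ]] 15.65 0.16847278569990276 [-6.4877 -4.4818 23.5768] [-1.0731  1.3166 -0.0354]
bowl delta tool [-0.0029  0.0004 -0.    ] yaw 1.5653109091235395
rotor_grip scene [-0.0065  0.0037] 0.62
rotor_grip side [ 0.0016 -0.0008] 0.8
rotor_grip wrist [-0.0027 -0.0008] 0.96
 tri rel TCP [-0.0017  0.      0.0205] [0.0015 0.0015 0.001 ]
rotor_foot scene [-0.0155 -0.0019] 0.79
rotor_foot side [-0.0106  0.0156] 0.84
rotor_foot wrist [-0.0043  0.0001] 0.93
 tri rel TCP [-0.0098  0.0041 -0.092 ] [0.0089 0.0088 0.0055]
rotor_hub scene [-0.0019  0.0003] 0.63
rotor_hub side [-0.0091 -0.0041] 0.61
 tri rel TCP [-0.0052 -0.0021 -0.0479] [0.0041 0.0041]
```

View pics/j.png

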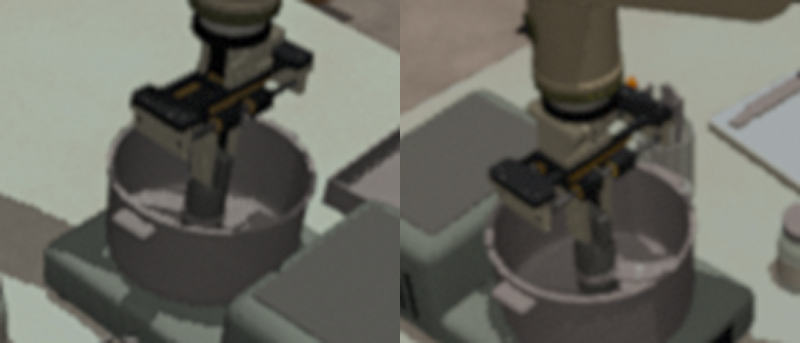

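It stopped hard at TCP z 0.176, which matches fully home at 89 + 87 mm. I'll straighten the small tilt, keep a moderate push, and check it stays put.

Request:
play_rows(moves=[0, -1, 0, 3, 0, -0.4, 0, 0, -1, 0, 3, 0, -0.4, 0, 0, -1, 0, 3, 0, -0.4, 0, 0, -1, 0, 3, 0, -0.4, 0, 0, -1, 0, 3, 0, -0.4, 0, 0, -1, 0, 3, 0, -0.4, 0])

```text
time: 17.1
position: [0.534, 0.2387, 0.1761]
eef_rot: [-0.002, 1.0, 0.014, 0.004]
contact_force: [-5.2, -4.2, 16.6]
opening: 0.172
```

Run:
```python
from h import *
np.set_printoptions(precision=4,suppress=True)
for i in range(4):
    imaging.camera('scene');T=toolT();s=ctrl.read_state();print(s['time'],T[:3,3],T[:3,2],s['contact_force'],s['opening'])
```

```text
17.15 [0.534  0.2387 0.1761] [ 0.0073  0.0043 -1.    ] [-5.3424 -4.553  16.2746] 0.17090254866736826
17.2 [0.534  0.2387 0.1761] [ 0.0074  0.0043 -1.    ] [-7.0079 -3.717  16.2086] 0.168365216351726
17.25 [0.534  0.2387 0.1761] [ 0.0074  0.0043 -1.    ] [-5.87   -4.1215 16.8734] 0.17057587444762737
17.3 [0.534  0.2387 0.1761] [ 0.0074  0.0043 -1.    ] [-6.5276 -3.0458 17.6786] 0.17166865217850755
```

```bash
python3 -c "
from bench import ctrl
print(ctrl.sign_off())"
```

```text
the job is handed in; nothing more can be done
None
```

The rotor is fitted on the shaft, and I handed the job in at 17.3 s while still gripping it and pressing it down. The hand-in gives no verdict, so what follows comes from my own readings.

- **Choice and grip:** I took the small grey rotor from the board and left the taller grey one and the orange one alone. The jaws closed on the bar at about 16 mm, as expected.
- **Meshing:** I read the spline angle from the wrist camera (about 1.5°) and turned the rotor to match. It then slid past the spline tops with no upward force.
- **Fully home:** The seal's push showed up about 6 mm above the seat. The rotor then stopped hard with the fingertips at 0.176 m, which puts its underside at about 0.089 m, level with the seat.
- **Final hold:** The last four readings were steady: about 16–18 N upward on the tool, tool tilt about 0.5°, and the jaws still closed on the bar.

**Checks that disagreed:**
- During the final press the fingertips ended about 3 mm off the shaft axis in x, with a remaining side force of about 6–7 N. I take this as the fingers sliding along the bar, since the shaft keeps the rotor centred.
- The networks' estimates of the rotor's underside inside the bowl scattered by up to about 1 cm because it was largely hidden. I relied on height and force instead.

I did not re-measure the knife, jar and glass of cutlery at the end. The arm went past the jar and glass above their height and stayed clear of the knife, and I saw no unexpected contact force.

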